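# Wind down the hold-down crank and lock it with its pin

## Robot

A 6-joint arm with a two-finger parallel gripper is mounted at the origin on the work surface. World frame = base frame: x ahead of the robot, y to its left, z up, the work surface at z = 0. Lengths are in mm, angles in rad, forces in N, time in s.
With the tool pointing down it reaches from about 275 to 750 mm from the base axis. Payload 10.2 kg.
Tool frame: the origin (TCP) lies between the finger pads; the fingertips stand 11 mm ahead of it and the grasp point (between the pads) lies 8 mm behind it; z points along the fingers, y is the line along which they close (so a half turn about z gives the same grasp; the last joint's range is limited). The gripper opens to 85 mm and grips with 20 to 120 N. Pads are 22 mm wide; open, the fingers measure 114 mm over their backs; the gripper's body (76 mm by 85 mm) begins 54 mm behind the grasp point. The pads swing forward as they close: fully open they stand 13 mm farther back than shut.
Start: joints at [0.979, 0.313, 1.498, -0, 1.331, -0.223], TCP at [189.274, 489.701, 242.294] pointing down, gripper open.
Joint ranges: [-2.94, 2.94], [-0.97, 2.17], [0.19, 2.56], [-1.23, 4.37], [0.02, 3.11], [-2.88, 2.88]. Speed limits (rad/s): [2.39, 2.39, 3.01, 3.14, 3.14, 3.14].

## Interface

Orientations are given as a unit quaternion [w, x, y, z].
In Python, from rig import sense, eyes, finish_job gives the robot as it stands.
- The arm moves only by the shell command python3 -m jog 'ROWS' [FORCE]. ROWS is JSON, a list of rows, each a list of 7 numbers: the shift along the tool's x, y, z in m, then the turn, a rotation vector about the tool's x, y, z in rad, then the finger opening in m, from 0 to 0.0854. In form: [[dx, dy, dz, rx, ry, rz, gripper], ...]. A call has 1 to 5 rows; each row shifts and turns the commanded pose from where the row before left it, along the tool's axes as they then stand; what a row does not reach is not made up. A row lasts 1/10 s, in which the tool goes at most 50 mm and 8.59 degrees, less where a joint would pass 70% of its speed; a pose out of reach is approached as far as the arm can. A call is refused whole if a number of a shift passes 0.05 or a number of a turn 0.15, either way. A call with a gripper value outside its range is refused whole. The fingers move at their own pace and stop on an object; FORCE is the grip in N (left out, the last holds). Time passes only in rows, so rows that do not move let the fingers close. It gives the time, the measured TCP pose, the force, the opening and the grip force at its end, in the units of the state.
- sense(): the state, without advancing time (a new reading comes with each control period).
- eyes.capture(name): name is "scene" or "top"; returns the picture (480x640x3 uint8, red, green, blue); there is no depth.
- eyes.calibration(name): a dict with "fx", "fy", "cx", "cy" (pixels), "dist" ([k1, k2, p1, p2, k3] as OpenCV has them; the pictures are not rectified), "cam_to_world" (4x4, takes a point from camera to world coordinates). Camera axes: x right, y down, z forward; pixel columns grow to the right and rows downward; lengths in mm; the calibration is good to about 2 mm. A picture is of the moment at which its call begins. calibration takes no time and is no camera call.
- finish_job(): hands the job in; it is judged then, once.
The state is a dict: "time_s": time; "joints": joint angles; "dq": joint speeds; "tau": joint torques, N m; "eef_pos": TCP position; "ee_rot": TCP orientation; "force": force on the tool from outside, world axes, zero at the start; "wrist_torque": the same for the moment, N m; "grip_width": opening from 0.0 (shut) to 1.0 (fully open); "grip_force": force on a finger pad.
Only numpy, scipy, OpenCV 4.12 (cv2) and the standard library are available. Lean on these libraries where they do the work, as an engineer would, in place of code of your own. Each camera call takes 0.05 s, during which the arm holds its last target. There are 200 camera calls.

## Task

Wind the crank of the bench hold-down jig down its screw (clockwise seen from above), about one turn, until it is right down on the jig block and the slot in its wide end lies over the hole in the block. Then take the locking pin, the one with the wide collar and the flat cylindrical head, out of the wooden tool block, put it down through slot and hole until its collar rests on the crank, and let go.

Things in the scene. Friction and masses are not known exactly. Their poses are not given: they have to be found in the camera images.
- crank (a joint): crank angle, rad, + anticlockwise from above; sinks 12 mm per turn clockwise, stays put, turns with about 2 N, starts at 4.7 to 7.9. Steel bar 12 mm thick on an upright spindle (top 106 mm above bench). Wide end (reaches 107 mm from axis): slot 24 mm radial x 40 mm. 0 = right down (bar top 54 mm above bench), slot over hole; at 6.28 it is over the hole but 12 mm too high; can overrun to -0.5.
- handle (a point): centre of the crank's upright wooden handle, 26 mm diameter, 56 mm tall, 60 mm from the spindle axis on the side away from the slot. It spins freely on its post, so it may be held without turning the gripper while it goes round. 84 mm above the bench when the crank is right down, 12 mm more per turn up; the bar's top is 30 mm below this point.
- hole (a point): centre of the mouth of the 28 mm round hole in the top of the jig's dark steel block (200 x 100 x 40 mm, fixed; mouth 40 mm above the bench, hole goes through to the bench). Its x axis is level and points away from the crank's spindle, whose axis is 75 mm back along -x; z is up.
- pin_mid (a point): steel locking pin, half-way up, z up. 96 mm tall: 12 mm shank 50 mm long with tapered tip, collar 38 mm wide 6 mm thick, head 24 mm wide (8 to 48 mm above this point). Stands in one of 3 holes, 80 mm apart, of a wooden block 250 x 75 x 55 mm, collar on its top; here 53 mm above bench, 52 mm when home in the jig. Beside it, any order: a pointed cone and a thin punch without collar, to 108 mm high.
Not all that is in view belongs to the job. Leave any green or orange look-alike of the part that bears pin_mid alone.

How it is judged:
By the outcome, as a careful person would: the job done as asked, in the order asked, and still so for the second after the job is handed in, with the robot touching nothing.
It also fails if it takes over 64 s, if anything falls off the work surface, if the arm or the gripper's body presses on something with over 40 N, if the wrist force passes 120 N, or if a joint passes its speed limit or range.

## Working session

There is one attempt and no reset: what is moved stays moved. The work goes in short steps, Python scripts to look and compute and a shell command to move; the robot and the scene stay as the last step left them, time stands still between calls to the robot, and variables do not carry over. Pictures are saved under pics/ and viewed, at most 10 in all, crops included, and the job is handed in when it is done.

```bash
ls; mkdir -p pics; python3 - <<'E'
from rig import sense, eyes
import cv2,numpy as np
np.set_printoptions(precision=4,suppress=True)
for n in("scene","top"):
    cv2.imwrite(f"pics/{n}0.png",eyes.capture(n)[:,:,::-1]); print(n,eyes.calibration(n))
s=sense();print(s)
E
```

```text
pics
scene {'fx': 461.31732075838727, 'fy': 461.31732075838727, 'cx': 322.54888746239516, 'cy': 240.4452055689507, 'dist': array([-0.0803,  0.    ,  0.    ,  0.    ,  0.    ]), 'cam_to_world': array([[  -0.1571,    0.5351,   -0.83  , 1062.6616],
       [   0.9874,    0.099 ,   -0.123 ,  164.8585],
       [   0.0164,   -0.8389,   -0.544 ,  437.7238],
       [   0.    ,    0.    ,    0.    ,    1.    ]])}
top {'fx': 588.7392099934299, 'fy': 588.7392099934299, 'cx': 324.21205096399603, 'cy': 232.41168639410904, 'dist': array([-0.1097,  0.    ,  0.    ,  0.    ,  0.    ]), 'cam_to_world': array([[  -0.0045,   -0.9831,    0.1832,  315.159 ],
       [  -1.    ,    0.0048,    0.0016,   66.9284],
       [  -0.0024,   -0.1832,   -0.9831, 1091.6804],
       [   0.    ,    0.    ,    0.    ,    1.    ]])}
{'time_s': 0.1, 'joints': array([ 0.9786,  0.3134,  1.4984, -0.    ,  1.331 , -0.2234]), 'dq': array([-0.0014, -0.0004, -0.0019, -0.0004, -0.0008, -0.0004]), 'tau': array([  0.0029, -41.29  , -26.0145,  -0.0002,   0.003 ,   0.    ]), 'eef_pos': array([189.154 , 489.4993, 241.7848]), 'ee_rot': array([-0.0002,  0.1834,  0.983 , -0.0005]), 'force': array([-0.2416,  0.1903,  0.5199]), 'wrist_torque': array([-0.0275, -0.0359,  0.0217]), 'grip_force': 0.0, 'grip_width': 0.9999296862390593}
```

View pics/scene0.png

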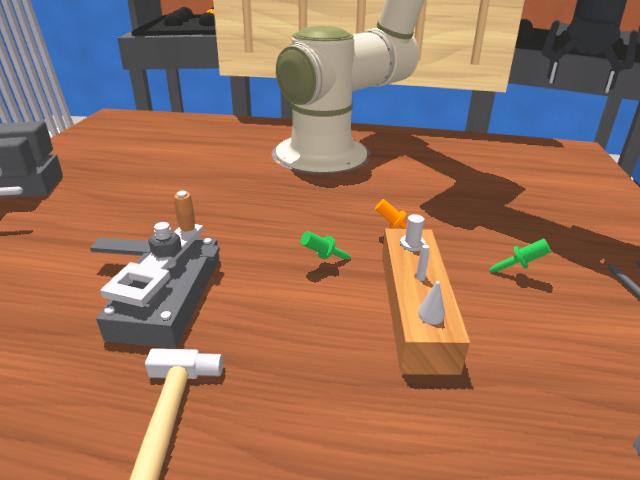

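View pics/top0.png

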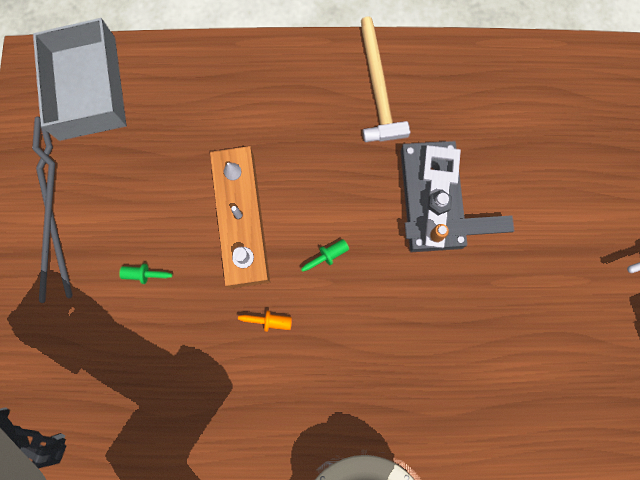

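The scene view shows the jig (handle ~(185,210), spindle ~(163,232), slot ~(137,285)) and the tool block with the pin at its far end (head ~(415,228)). In the top view, the handle is at ~(440,231), the spindle at (440,198), the slot at (442,163) and the pin at (242,257). I'll enlarge these for exact pixels.

```bash
python3 - <<'E'
import cv2,numpy as np
t=cv2.imread("pics/top0.png");s=cv2.imread("pics/scene0.png")
def comp(name,items):
    o=np.zeros((600,800,3),np.uint8);x=0
    for im,u0,u1,v0,v1,k in items:
        c=cv2.resize(im[v0:v1,u0:u1],None,fx=k,fy=k,interpolation=cv2.INTER_CUBIC)
        for u in range(-(-u0//10)*10,u1,10):
            cv2.line(c,((u-u0)*k,0),((u-u0)*k,6),(0,255,255),1)
            if u%20==0: cv2.putText(c,str(u),((u-u0)*k+2,14),0,.35,(0,255,255),1)
        for v in range(-(-v0//10)*10,v1,10):
            cv2.line(c,(0,(v-v0)*k),(6,(v-v0)*k),(0,255,255),1)
            if v%20==0: cv2.putText(c,str(v),(8,(v-v0)*k+4),0,.35,(0,255,255),1)
        o[:c.shape[0],x:x+c.shape[1]]=c[:,:800-x];x+=c.shape[1]+2
    cv2.imwrite(name,o)
comp("pics/jig.png",[(t,398,474,136,254,5),(s,98,222,185,345,3)])
comp("pics/pin.png",[(t,220,275,235,290,7),(s,392,447,205,265,7)])
E
```

```text
(no output)
```

View pics/jig.png

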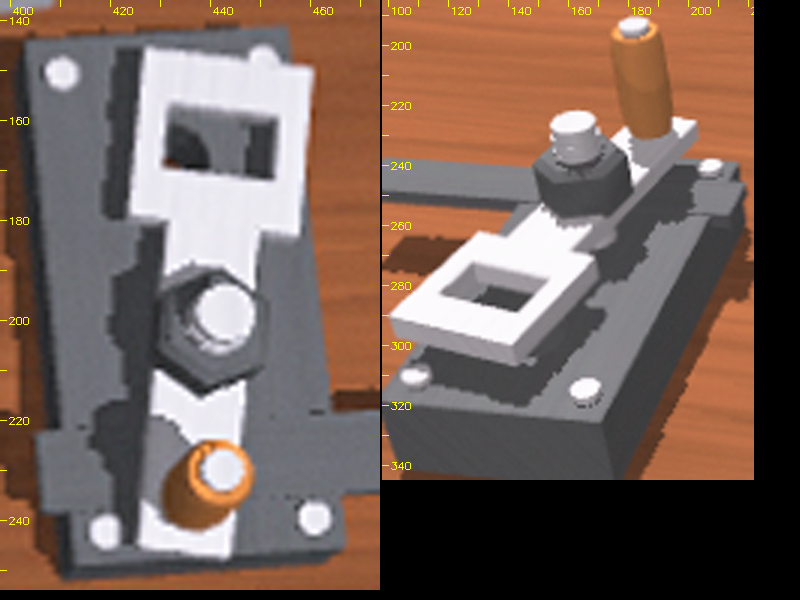

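View pics/pin.png

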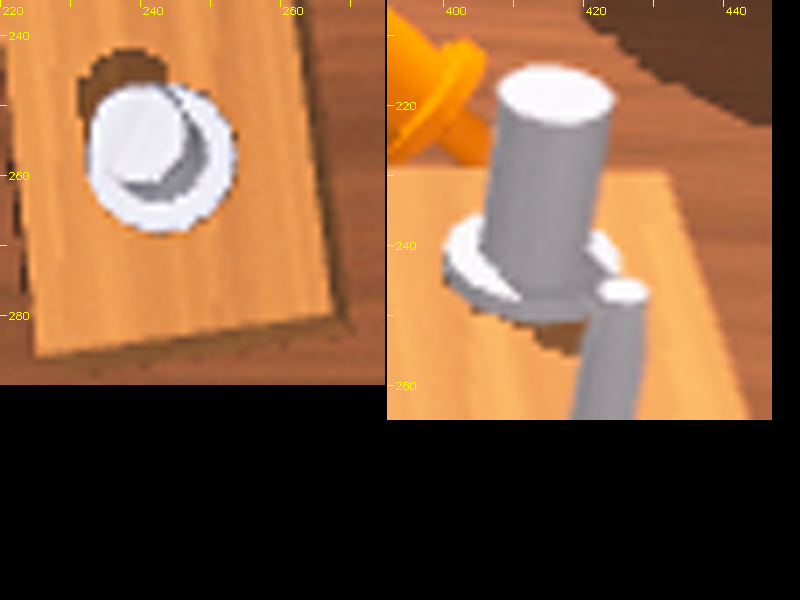

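```bash
cat > h.py <<'E'
from rig import sense, eyes
import cv2,numpy as np
np.set_printoptions(precision=1,suppress=True)
def ray(n,u,v):
    c=eyes.calibration(n);K=np.array([[c['fx'],0,c['cx']],[0,c['fy'],c['cy']],[0,0,1]])
    p=cv2.undistortPoints(np.array([[[u,v]]],float),K,c['dist'])[0,0]
    T=c['cam_to_world'];d=T[:3,:3]@[p[0],p[1],1];return T[:3,3],d/np.linalg.norm(d)
def tri(a,b):
    A=np.zeros((3,3));y=np.zeros(3);R=[ray("top",*a),ray("scene",*b)]
    for o,d in R: P=np.eye(3)-np.outer(d,d);A+=P;y+=P@o
    x=np.linalg.solve(A,y);e=[np.linalg.norm((np.eye(3)-np.outer(d,d))@(x-o)) for o,d in R];return x,max(e)
def atz(n,u,v,z):
    o,d=ray(n,u,v);return o+d*(z-o[2])/d[2]
E
python3 - <<'E'
from h import *
t=lambda x,y:(398+x/5-.4,136+y/5-.4)
s=lambda x,y:(98+(x-382)/3-.3,185+y/3-.3)
for n,a,b in[("spindle top",(228,308),(574,122)),("handle cap",(222,470),(635,27)),("slot c",(222,142),(495,287)),
 ("wideL far",(145,47),(391,312)),("wideR far",(315,67),(515,351)),("screw1",(62,73),(415,374)),("screw2",(263,58),None),("screwR",(315,517),(710,166))]:
    if b: print(n,*tri(t(*a),s(*b)))
scr=[atz("top",*t(*a),42) for a in[(62,73),(263,58),(315,517),(106,532)]]
print("screws top z42",np.array(scr),np.mean(scr,0)); print("s screws",[atz("scene",*s(*b),42) for b in[(415,374),(585,391),(710,166)]])
sp=lambda x,y:(392+(x-387)/7-.4,205+y/7-.4); tp=lambda x,y:(220+x/7-.4,235+y/7-.4)
print("pin head",*tri(tp(138,135),sp(556,95)));print("collar",*tri(tp(162,158),sp(532,260)))
for z in(64,66,68): print(z,atz("top",*t(222,142),z))
E
```

```text
spindle top [ 559.5 -137.   106.2] 0.6709355976471502
handle cap [ 499.1 -129.2  125.6] 0.04946007252651112
slot c [ 632.6 -146.9   64. ] 0.05170481256499317
wideL far [ 675.5 -138.2   83.2] 23.895278629301497
wideR far [ 654.6 -160.1   48.8] 27.338550302729626
screw1 [ 679.5 -120.4   57.2] 33.7540088472481
screwR [ 486.5 -143.7   42.1] 36.057215451255935
screws top z42 [[ 666.4  -92.5   42. ]
 [ 672.3 -168.7   42. ]
 [ 497.4 -179.5   42. ]
 [ 492.3 -102.8   42. ]] [ 582.1 -135.9   42. ]
s screws [array([ 670.1, -169.9,   42. ]), array([666.1, -92.8,  42. ]), array([ 490.8, -103.8,   42. ])]
pin head [463.4 213.6 100.2] 0.08775459518096704
collar [463.6 213.5  59. ] 0.13905943299378745
64 [ 632.6 -147.    64. ]
66 [ 632.  -146.6   66. ]
68 [ 631.4 -146.2   68. ]
```

Fix: spindle (559.5,-137), handle (499.7,-129) and hole ≈(634.4,-132.4). The crank angle is ≈ 6.09, so it is 0.19 short of the full-turn position. The pin is at (463.5,213.5). First I'll square the tool to the world axes and start moving.

```bash
python3 -m jog '[[0,0,0,0,0,-0.123,0.085],[0,0,0,0,0,-0.123,0.085],[0,0,0,0,0,-0.123,0.085],[0,0,0,0,0,0,0.085],[-0.022,-0.044,0,0,0,0,0.085]]'
python3 -m jog '[[-0.022,-0.044,0,0,0,0,0.085],[-0.022,-0.044,0,0,0,0,0.085],[-0.022,-0.044,0,0,0,0,0.085],[-0.022,-0.044,0,0,0,0,0.085],[-0.022,-0.044,0,0,0,0,0.085]]'
```

```text
time_s: 0.6
eef_pos: [210.2, 447.3, 241.6]
ee_rot: [-0.0, -0.001, 1.0, 0.0]
force: [2.7, -0.4, 0.5]
grip_width: 0.996
grip_force: 0.0
time_s: 1.1
eef_pos: [321.6, 223.9, 242.3]
ee_rot: [0.0, 0.002, 1.0, 0.0]
force: [1.6, 0.9, -0.2]
grip_width: 0.994
grip_force: 0.0
```

```bash
python3 -m jog '[[-0.022,-0.044,0,0,0,0,0.085],[-0.022,-0.044,0,0,0,0,0.085],[-0.022,-0.044,0,0,0,0,0.085],[-0.022,-0.044,0,0,0,0,0.085],[-0.022,-0.044,0,0,0,0,0.085]]'
python3 -m jog '[[-0.022,-0.044,0,0,0,0,0.085],[-0.022,-0.044,0,0,0,0,0.085],[-0.022,-0.044,0,0,0,0,0.085],[0,0,0,0,0,0,0.085],[0,0,0,0,0,0,0.085]]'
```

```text
time_s: 1.6
eef_pos: [431.8, 3.7, 242.4]
ee_rot: [0.0, 0.002, 1.0, 0.0]
force: [0.7, 0.6, 0.0]
grip_width: 1.0
grip_force: 0.0
time_s: 2.1
eef_pos: [497.2, -126.6, 241.7]
ee_rot: [-0.001, 0.002, 1.0, 0.0]
force: [-0.2, 0.6, -0.5]
grip_width: 0.997
grip_force: 0.0
```

```bash
python3 -m jog '[[-0.0025,-0.0026,0.04,0,0,0,0.085],[0,0,0.04,0,0,0,0.085],[0,0,0.04,0,0,0,0.085],[0,0,0.03,0,0,0,0.085],[0,0,0,0,0,0,0.085]]'
python3 - <<'E'
from h import *
t=eyes.capture("top")[100:270,370:560,::-1];s=eyes.capture("scene")[100:350,60:300,::-1]
o=np.zeros((600,800,3),np.uint8)
a=cv2.resize(t,None,fx=2,fy=2);b=cv2.resize(s,None,fx=1.7,fy=1.7)
o[:a.shape[0],:a.shape[1]]=a;o[:b.shape[0],385:385+b.shape[1]]=b;cv2.imwrite("pics/grasp.png",o);print(sense()['force'])
E
```

```text
time_s: 2.6
eef_pos: [497.8, -126.6, 89.5]
ee_rot: [-0.003, -0.0, 1.0, 0.002]
force: [-0.4, -0.0, 1.0]
grip_width: 0.991
grip_force: 0.0
[-0.3  0.1  0.6]
```

View pics/grasp.png

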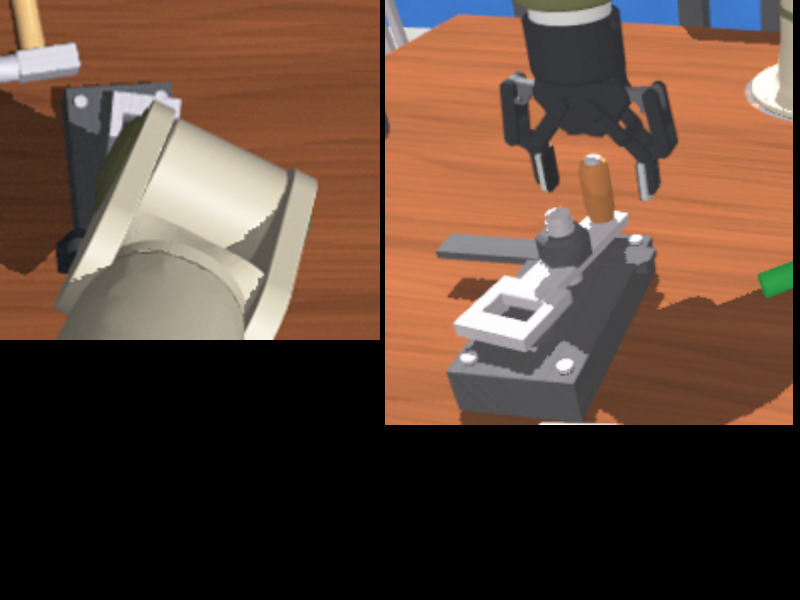

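The view shows the fingers straddling the handle (columns 545 and 650 in the crop, handle at 597), with their tips about half-way up it. Closing now.

```bash
python3 -m jog '[[0,0,0,0,0,0,0.02],[0,0,0,0,0,0,0.02],[0,0,0,0,0,0,0.02],[0,0,0,0,0,0,0.02],[0,0,0,0,0,0,0.02]]' 40
python3 -m jog '[[0,0,0,0,0,0,0.02],[0,0,0,0,0,0,0.02]]'; python3 -c "
from h import *
s=sense();print(s['joints'],s['force'],s['wrist_torque'])"
```

```text
time_s: 3.2
eef_pos: [500.0, -129.0, 92.8]
ee_rot: [0.0, -0.0, 1.0, -0.0]
force: [-1.9, -0.6, 4.6]
grip_width: 0.288
grip_force: 39.3
time_s: 3.4
eef_pos: [500.0, -129.0, 92.7]
ee_rot: [0.0, -0.0, 1.0, -0.0]
force: [-2.6, 0.0, 5.9]
grip_width: 0.287
grip_force: 39.5
[-0.5  0.5  1.7 -0.   1.  -2.1] [-2.6  0.   5.9] [-0.   0.3 -0. ]
```

```bash
python3 - <<'E'
import numpy as np
c=np.array([559.5,-137.]);p0=np.array([500.,-129.]);f0=np.arctan2(*(p0-c)[::-1]);f1=-np.pi+0.0616
f=np.linspace(f0,f1,31);P=np.c_[c[0]+60*np.cos(f),c[1]+60*np.sin(f)]
d=np.diff(np.round(P,1),axis=0)
for i,r in enumerate(d): print(i,round(-r[0]/1e3,4),round(r[1]/1e3,4),P[i+1].round(1) if i%5==4 else '')
print(f0-f1)
E
```

```text
0 -0.0029 0.0118 
1 -0.0051 0.011 
2 -0.0073 0.0098 
3 -0.0091 0.008 
4 -0.0105 0.0061 [534.9 -82.3]
5 -0.0115 0.0039 
6 -0.0121 0.0014 
7 -0.0121 -0.001 
8 -0.0117 -0.0035 
9 -0.0107 -0.0057 [593.  -87.2]
10 -0.0093 -0.0078 
11 -0.0076 -0.0095 
12 -0.0055 -0.0108 
13 -0.0033 -0.0117 
14 -0.0008 -0.0122 [ 619.5 -139.2]
15 0.0017 -0.012 
16 0.0041 -0.0115 
17 0.0062 -0.0104 
18 0.0083 -0.0089 
19 0.0099 -0.0071 [ 589.3 -189.1]
20 0.0111 -0.0049 
21 0.0119 -0.0026 
22 0.0121 -0.0002 
23 0.0119 0.0023 
24 0.0113 0.0047 [ 531.  -189.8]
25 0.01 0.0068 
26 0.0085 0.0087 
27 0.0066 0.0103 
28 0.0043 0.0113 
29 0.002 0.012 [ 499.6 -140.7]
6.087933059862393
```

```bash
python3 -m jog '[[-0.0029,0.0118,0.0004,0,0,0,0.02],[-0.0051,0.011,0.0004,0,0,0,0.02],[-0.0073,0.0098,0.0004,0,0,0,0.02],[-0.0091,0.008,0.0004,0,0,0,0.02],[-0.0105,0.0061,0.0004,0,0,0,0.02]]'
python3 -m jog '[[0,0,0,0,0,0,0.02],[0,0,0,0,0,0,0.02]]'
```

```text
time_s: 3.9
eef_pos: [535.3, -81.8, 90.6]
ee_rot: [0.0, -0.0, 1.0, -0.0]
force: [-1.0, -4.3, 3.5]
grip_width: 0.292
grip_force: 39.4
time_s: 4.1
eef_pos: [535.3, -81.9, 90.6]
ee_rot: [0.001, -0.0, 1.0, 0.0]
force: [0.5, 3.6, 6.0]
grip_width: 0.29
grip_force: 39.7
```

Forces are low and tracking is good, so I'll carry on round.

```bash
python3 -m jog '[[-0.0115,0.0039,0.0004,0,0,0,0.02],[-0.0121,0.0014,0.0004,0,0,0,0.02],[-0.0121,-0.001,0.0004,0,0,0,0.02],[-0.0117,-0.0035,0.0004,0,0,0,0.02],[-0.0107,-0.0057,0.0004,0,0,0,0.02]]'
python3 -m jog '[[-0.0093,-0.0078,0.0004,0,0,0,0.02],[-0.0076,-0.0095,0.0004,0,0,0,0.02],[-0.0055,-0.0108,0.0004,0,0,0,0.02],[-0.0033,-0.0117,0.0004,0,0,0,0.02],[-0.0008,-0.0122,0.0004,0,0,0,0.02]]'
python3 -m jog '[[0,0,0,0,0,0,0.02],[0,0,0,0,0,0,0.02]]'
```

```text
time_s: 4.6
eef_pos: [593.0, -87.0, 88.6]
ee_rot: [-0.0, -0.0, 1.0, 0.0]
force: [-2.1, 1.5, 5.3]
grip_width: 0.29
grip_force: 39.7
time_s: 5.1
eef_pos: [619.7, -139.4, 86.6]
ee_rot: [0.0, -0.0, 1.0, 0.0]
force: [-0.6, 2.6, 4.2]
grip_width: 0.292
grip_force: 39.5
time_s: 5.3
eef_pos: [619.5, -140.3, 86.7]
ee_rot: [0.001, 0.0, 1.0, -0.001]
force: [1.6, -2.8, 4.2]
grip_width: 0.291
grip_force: 39.6
```

```bash
python3 -m jog '[[0.0017,-0.012,0.0004,0,0,0,0.02],[0.0041,-0.0115,0.0004,0,0,0,0.02],[0.0062,-0.0104,0.0004,0,0,0,0.02],[0.0083,-0.0089,0.0004,0,0,0,0.02],[0.0099,-0.0071,0.0004,0,0,0,0.02]]'
python3 -m jog '[[0.0111,-0.0049,0.0004,0,0,0,0.02],[0.0119,-0.0026,0.0004,0,0,0,0.02],[0.0121,-0.0002,0.0004,0,0,0,0.02],[0.0119,0.0023,0.0004,0,0,0,0.02],[0.0113,0.0047,0.0004,0,0,0,0.02]]'
python3 -m jog '[[0,0,0,0,0,0,0.02],[0,0,0,0,0,0,0.02]]'
```

```text
time_s: 5.8
eef_pos: [589.0, -189.4, 84.7]
ee_rot: [0.001, 0.0, 1.0, 0.0]
force: [2.2, 2.9, 6.1]
grip_width: 0.294
grip_force: 39.8
time_s: 6.3
eef_pos: [530.8, -190.0, 82.8]
ee_rot: [0.001, 0.0, 1.0, -0.0]
force: [4.8, 1.7, 4.9]
grip_width: 0.294
grip_force: 39.7
time_s: 6.5
eef_pos: [530.2, -189.5, 82.7]
ee_rot: [-0.0, 0.0, 1.0, 0.0]
force: [-2.2, 1.7, 8.6]
grip_width: 0.295
grip_force: 40.0
```

```bash
python3 -m jog '[[0.01,0.0068,0.0004,0,0,0,0.02],[0.0085,0.0087,0.0004,0,0,0,0.02],[0.0066,0.0103,0.0004,0,0,0,0.02],[0.0043,0.0113,0.0004,0,0,0,0.02],[0.002,0.012,0.0004,0,0,0,0.02]]'
python3 -m jog '[[0,0,0,0,0,0,0.02],[0,0,0,0,0,0,0.02],[0,0,0,0,0,0,0.02]]'; python3 - <<'E'
from h import *
p=eyes.capture("scene");cv2.imwrite("pics/scene1.png",p[:,:,::-1])
cv2.imwrite("pics/turned.png",cv2.resize(p[170:360,80:300,::-1],None,fx=3,fy=3))
from scipy.optimize import least_squares
P=np.array([[500,-129],[535.3,-81.9],[593,-87],[619.5,-140.3],[589,-189.4],[530.2,-189.5]])
print(least_squares(lambda c:np.hypot(*(P-c[:2]).T)-c[2],[559,-137,60]).x)
E
```

```text
time_s: 7.0
eef_pos: [499.3, -141.0, 80.8]
ee_rot: [0.001, 0.0, 1.0, -0.001]
force: [3.9, -2.3, 4.8]
grip_width: 0.294
grip_force: 39.6
time_s: 7.3
eef_pos: [499.3, -140.4, 80.7]
ee_rot: [0.0, -0.0, 1.0, 0.0]
force: [-1.1, 2.7, 8.5]
grip_width: 0.293
grip_force: 39.9
[ 559.5 -137.    60.1]
```

View pics/turned.png

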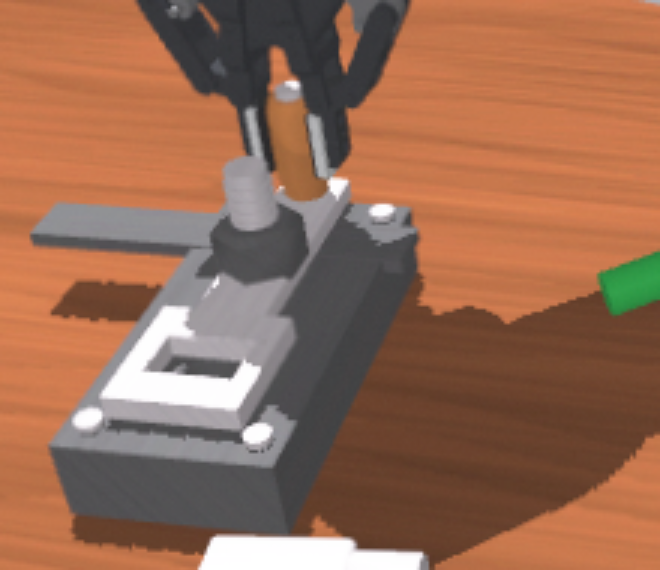

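The crank lies in line with the block and down close above it, and the circle fit confirms the spindle. Release, lift, and go over to the pin.

```bash
python3 -m jog '[[0,0,0,0,0,0,0.085],[0,0,0,0,0,0,0.085],[0,0,0,0,0,0,0.085],[0,0,0,0,0,0,0.085],[0,0,0,0,0,0,0.085]]'
python3 -m jog '[[0,0,-0.03,0,0,0,0.085],[0,0,-0.04,0,0,0,0.085],[0,0,-0.05,0,0,0,0.085],[0.0045,0.0442,0,0,0,0,0.085],[0.0045,0.0442,0,0,0,0,0.085]]'
python3 -m jog '[[0.0045,0.0442,0,0,0,0,0.085],[0.0045,0.0442,0,0,0,0,0.085],[0.0045,0.0442,0,0,0,0,0.085],[0.0045,0.0442,0,0,0,0,0.085],[0.0045,0.0442,0,0,0,0,0.085]]'
python3 -m jog '[[0.0045,0.0442,0,0,0,0,0.085],[0,0,0,0,0,0,0.085],[0,0,0,0,0,0,0.085],[0,0,0,0,0,0,0.085],[0,0,0,0,0,0,0.085]]'
python3 - <<'E'
from h import *
t=eyes.capture("top");s=eyes.capture("scene");cv2.imwrite("pics/top2.png",t[:,:,::-1]);cv2.imwrite("pics/scene2.png",s[:,:,::-1])
o=np.zeros((600,800,3),np.uint8)
a=cv2.resize(t[136:254,398:474,::-1],None,fx=5,fy=5,interpolation=2);b=cv2.resize(s[185:345,98:222,::-1],None,fx=3,fy=3,interpolation=2)
o[:a.shape[0],:a.shape[1]]=a;o[:b.shape[0],382:382+b.shape[1]]=b;cv2.imwrite("pics/jig2.png",o)
E
```

```text
time_s: 7.85
eef_pos: [499.4, -140.5, 80.1]
ee_rot: [-0.0, -0.0, 1.0, 0.0]
force: [-0.2, -0.4, -0.0]
grip_width: 0.999
grip_force: 0.0
time_s: 8.35
eef_pos: [490.6, -51.8, 201.4]
ee_rot: [0.001, 0.001, 1.0, -0.0]
force: [0.3, 1.1, 0.3]
grip_width: 0.995
grip_force: 0.0
time_s: 8.85
eef_pos: [467.4, 170.6, 200.4]
ee_rot: [0.0, -0.0, 1.0, -0.0]
force: [2.2, 0.4, 0.2]
grip_width: 0.993
grip_force: 0.0
time_s: 9.35
eef_pos: [463.7, 212.0, 200.3]
ee_rot: [-0.0, 0.001, 1.0, -0.0]
force: [-0.1, 0.1, -0.5]
grip_width: 0.996
grip_force: 0.0
```

View pics/jig2.png

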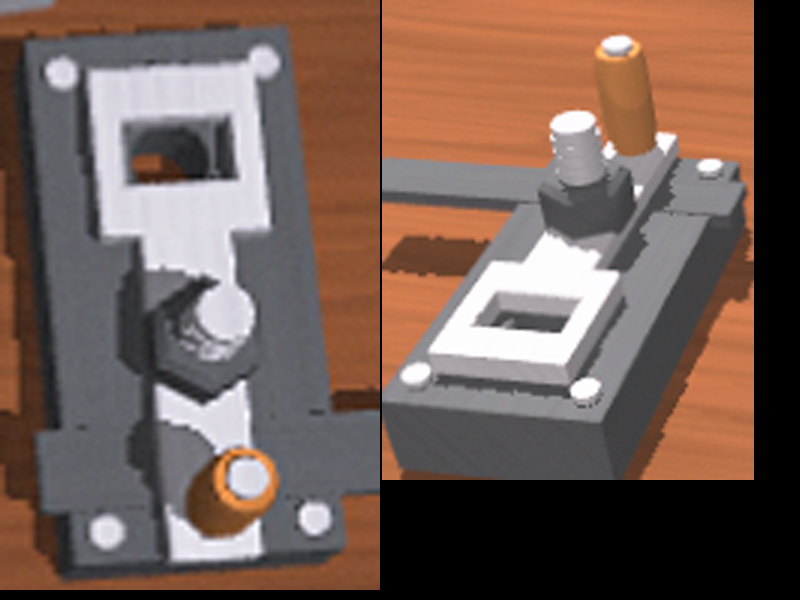

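Good: the crank is square on the block, and the slot (crop (180,151) top, (529,312) scene) has the hole beneath it. Now the pin: down 122 mm and grip.

```bash
python3 - <<'E'
from h import *
t=lambda x,y:(398+x/5-.4,136+y/5-.4)
s=lambda x,y:(98+(x-382)/3-.3,185+y/3-.3)
print("slot",*tri(t(180,151),s(529,312)),"cap",*tri(t(248,477),s(617,44)))
E
python3 -m jog '[[0,0.0015,0.04,0,0,0,0.085],[0,0,0.04,0,0,0,0.085],[0,0,0.03,0,0,0,0.085],[0,0,0.012,0,0,0,0.085],[0,0,0,0,0,0,0.085]]'
python3 -m jog '[[0,0,0,0,0,0,0.018],[0,0,0,0,0,0,0.018],[0,0,0,0,0,0,0.018],[0,0,0,0,0,0,0.018],[0,0,0,0,0,0,0.018]]' 60
python3 -m jog '[[0,0,0,0,0,0,0.018],[0,0,0,0,0,0,0.018],[0,0,0,0,0,0,0.018]]'
```

```text
slot [ 632.7 -133.4   52.1] 0.29513833578706616 cap [ 498.7 -140.3  114.9] 0.24602803365100423
time_s: 9.95
eef_pos: [463.1, 214.1, 77.5]
ee_rot: [-0.001, 0.0, 1.0, -0.0]
force: [-0.3, 0.3, -0.3]
grip_width: 0.996
grip_force: 0.0
time_s: 10.45
eef_pos: [463.7, 214.7, 79.1]
ee_rot: [0.001, -0.0, 1.0, 0.0]
force: [-1.4, -1.4, 5.4]
grip_width: 0.259
grip_force: 58.5
time_s: 10.75
eef_pos: [463.7, 214.7, 79.1]
ee_rot: [0.001, -0.0, 1.0, 0.0]
force: [-1.9, -0.6, 6.1]
grip_width: 0.258
grip_force: 58.5
```

```bash
python3 -m jog '[[0,0,-0.02,0,0,0,0.018],[0,0,-0.025,0,0,0,0.018],[0,0,-0.025,0,0,0,0.018],[0,0,-0.025,0,0,0,0.018],[0,0,-0.026,0,0,0,0.018]]'
python3 -m jog '[[-0.0189,-0.0386,0,0,0,0,0.018],[-0.0189,-0.0386,0,0,0,0,0.018],[-0.0189,-0.0386,0,0,0,0,0.018],[-0.0189,-0.0386,0,0,0,0,0.018],[-0.0189,-0.0386,0,0,0,0,0.018]]'
python3 -m jog '[[-0.0189,-0.0386,0,0,0,0,0.018],[-0.0189,-0.0386,0,0,0,0,0.018],[-0.0189,-0.0386,0,0,0,0,0.018],[-0.0189,-0.0386,0,0,0,0,0.018],[0,0,0,0,0,0,0.018]]'
python3 -m jog '[[0,0,0,0,0,0,0.018],[0,0,0,0,0,0,0.018]]'
python3 - <<'E'
from h import *
s=eyes.capture("scene");cv2.imwrite("pics/scene3.png",s[:,:,::-1])
cv2.imwrite("pics/carry.png",cv2.resize(s[100:350,60:320,::-1],None,fx=2.3,fy=2.3));print(sense()['force'],sense()['eef_pos'])
E
```

```text
time_s: 11.25
eef_pos: [463.0, 214.5, 200.0]
ee_rot: [-0.0, -0.0, 1.0, -0.0]
force: [0.2, -0.3, -1.9]
grip_width: 0.256
grip_force: 58.9
time_s: 11.75
eef_pos: [558.2, 20.0, 199.0]
ee_rot: [-0.0, -0.0, 1.0, 0.0]
force: [0.4, 0.2, -1.9]
grip_width: 0.253
grip_force: 59.2
time_s: 12.25
eef_pos: [634.2, -137.5, 197.8]
ee_rot: [-0.0, 0.002, 1.0, -0.0]
force: [-0.4, 0.2, -2.6]
grip_width: 0.256
grip_force: 59.3
time_s: 12.45
eef_pos: [633.3, -131.9, 199.1]
ee_rot: [-0.0, -0.001, 1.0, 0.0]
force: [1.2, -0.2, -2.2]
grip_width: 0.256
grip_force: 59.3
[ 0.6  0.3 -2.9] [ 633.4 -131.7  199.4]
```

View pics/carry.png

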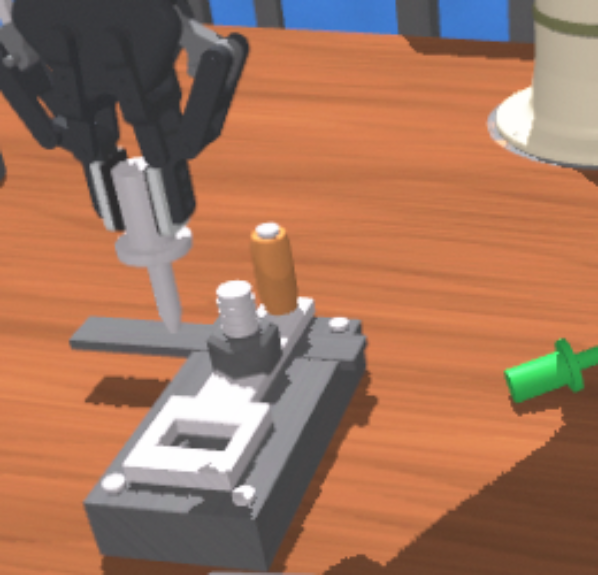

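Pin hangs between pads above the slot, tip at about pixel (136,244). A quick check of where tip and head stand on their rays at the expected heights.

```bash
python3 - <<'E'
from h import *
f=lambda x,y:(60+x/2.3-.3,100+y/2.3-.3)
print("tip",atz("scene",*f(176,331),125.5),"collar",atz("scene",*f(153,238),181),sense()['eef_pos'])
E
```

```text
tip [ 635.2 -130.6  125.5] collar [ 633.5 -132.2  181. ] [ 633.4 -131.7  199.4]
```

```bash
python3 -m jog '[[0,-0.001,0.03,0,0,0,0.018],[0,0,0.025,0,0,0,0.018],[0,0,0.01,0,0,0,0.018],[0,0,0.01,0,0,0,0.018],[0,0,0.005,0,0,0,0.018]]'
python3 -m jog '[[0,0,0.01,0,0,0,0.018],[0,0,0.01,0,0,0,0.018],[0,0,0,0,0,0,0.018]]'
```

```text
time_s: 13.0
eef_pos: [633.8, -133.5, 119.4]
ee_rot: [0.0, -0.0, 1.0, -0.0]
force: [-0.0, 1.1, -1.2]
grip_width: 0.257
grip_force: 59.3
time_s: 13.3
eef_pos: [633.0, -133.6, 97.8]
ee_rot: [-0.001, -0.0, 1.0, 0.0]
force: [-1.5, 0.2, -1.4]
grip_width: 0.257
grip_force: 59.3
```

The pin has gone down through the slot freely (tip now about 24 mm above the bench). I'll lower the last ~19 mm gently.

```bash
python3 -m jog '[[0,0,0.006,0,0,0,0.018],[0,0,0.006,0,0,0,0.018],[0,0,0.005,0,0,0,0.018],[0,0,0,0,0,0,0.018],[0,0,0,0,0,0,0.018]]'
python3 -m jog '[[0,0,0.001,0,0,0,0.018],[0,0,0.001,0,0,0,0.018],[0,0,0,0,0,0,0.018]]'
```

```text
time_s: 13.8
eef_pos: [633.6, -133.8, 82.3]
ee_rot: [0.0, -0.0, 1.0, -0.0]
force: [0.9, 0.1, -1.8]
grip_width: 0.256
grip_force: 59.3
time_s: 14.1
eef_pos: [633.6, -133.8, 80.3]
ee_rot: [0.0, -0.0, 1.0, 0.0]
force: [-0.4, 0.2, -1.5]
grip_width: 0.259
grip_force: 59.3
```

```bash
python3 -m jog '[[0,0,0.001,0,0,0,0.018],[0,0,0.001,0,0,0,0.018],[0,0,0,0,0,0,0.018]]'
python3 -m jog '[[0,0,0.0005,0,0,0,0.018],[0,0,0,0,0,0,0.018]]'
```

```text
time_s: 14.4
eef_pos: [633.5, -133.8, 78.1]
ee_rot: [-0.0, -0.0, 1.0, 0.0]
force: [-0.2, -0.4, -3.1]
grip_width: 0.259
grip_force: 59.3
time_s: 14.6
eef_pos: [633.6, -133.9, 77.8]
ee_rot: [0.0, -0.0, 1.0, -0.0]
force: [-0.4, -0.6, -2.5]
grip_width: 0.259
grip_force: 59.3
```

```bash
python3 -m jog '[[0,0,0.0005,0,0,0,0.018],[0,0,0,0,0,0,0.03],[0,0,0,0,0,0,0.05],[0,0,0,0,0,0,0.085],[0,0,0,0,0,0,0.085]]'
python3 -m jog '[[0,0,0,0,0,0,0.085],[0,0,0,0,0,0,0.085],[0,0,-0.02,0,0,0,0.085],[0,0,-0.04,0,0,0,0.085],[0,0,-0.05,0,0,0,0.085]]'
python3 -m jog '[[0,0.04,-0.02,0,0,0,0.085],[0,0.045,0,0,0,0,0.085],[0,0.045,0,0,0,0,0.085],[0,0.045,0,0,0,0,0.085],[0,0.045,0,0,0,0,0.085]]'
python3 -m jog '[[0,0.045,0,0,0,0,0.085],[0,0,0,0,0,0,0.085],[0,0,0,0,0,0,0.085]]'
python3 - <<'E'
from h import *
t=eyes.capture("top");s=eyes.capture("scene")
o=np.zeros((600,800,3),np.uint8)
a=cv2.resize(t[136:254,398:474,::-1],None,fx=5,fy=5,interpolation=2);b=cv2.resize(s[185:345,98:222,::-1],None,fx=3,fy=3,interpolation=2)
o[:a.shape[0],:a.shape[1]]=a;o[:b.shape[0],382:382+b.shape[1]]=b;cv2.imwrite("pics/end.png",o)
E
```

```text
time_s: 15.1
eef_pos: [633.7, -133.8, 77.4]
ee_rot: [0.0, -0.0, 1.0, -0.0]
force: [-0.4, 0.0, -0.8]
grip_width: 0.844
grip_force: 0.0
time_s: 15.6
eef_pos: [632.8, -133.5, 187.0]
ee_rot: [-0.002, -0.0, 1.0, 0.001]
force: [-0.2, -0.7, 0.8]
grip_width: 0.996
grip_force: 0.0
time_s: 16.1
eef_pos: [633.3, 88.0, 207.5]
ee_rot: [0.0, -0.0, 1.0, 0.0]
force: [1.2, 0.9, -0.1]
grip_width: 0.997
grip_force: 0.0
time_s: 16.4
eef_pos: [633.4, 131.8, 207.2]
ee_rot: [-0.0, -0.001, 1.0, -0.0]
force: [0.4, -0.4, 0.1]
grip_width: 0.993
grip_force: 0.0
```

View pics/end.png

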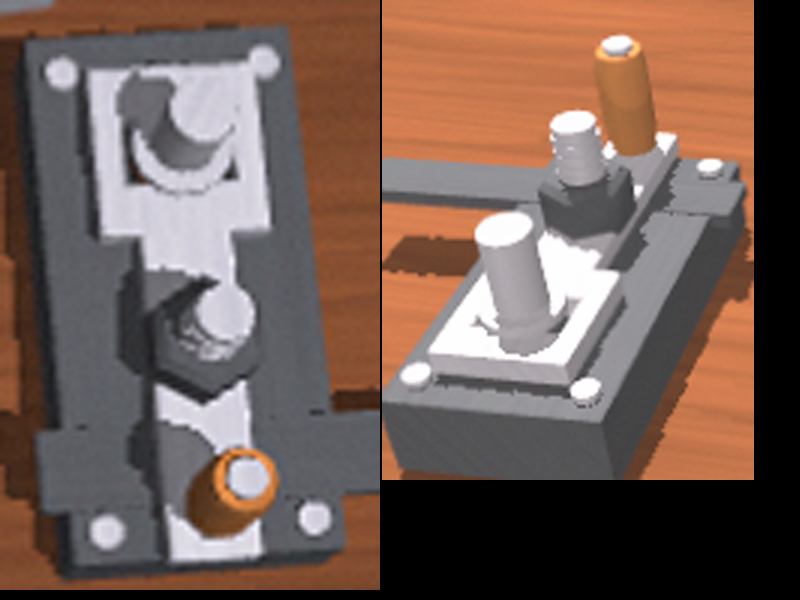

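The pin stands upright in the slot with its collar on the crank, its head top at crop (201,108) top and (505,231) scene. The crank hasn't moved. I'll check the head height, then hand in.

```bash
python3 - <<'E'
from h import *
from rig import finish_job
x,e=tri((398+201/5-.4,136+108/5-.4),(98+(505-382)/3-.3,185+231/3-.3))
print(x,e,"expect z 100")
if abs(x[2]-100)<3 and e<2: print(finish_job())
E
```

```text
[ 634.9 -133.3   97.5] 0.1844252210784607 expect z 100
the job is handed in; nothing more can be done
None
```

I wound the crank about one turn clockwise until it was right down with its slot over the hole. I then put the locking pin down through both until its collar rested on the crank, let go, and handed the job in at about 16.5 s.

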